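# Emboss a sample blank with the round hand die

## Task

Mark the aluminium sample blank on the sprung marking station: pick up the round hand die (not the square one, which stays where it is), press it squarely onto the middle of the blank until the platen has sunk most of its way, without hammering it. Lift the die straight up off the blank without sliding it, then stand it upright in the middle of the round cork mat and let go.

Things in the scene. Friction and masses are not known exactly. Their poses are not given: they have to be found in the camera images.
- round_die_centre (a point): The hand die to use: plain steel, upright on the bench, 96 mm tall. Flat round foot 40 mm across, 14 mm high; above it a round handle 24 mm across, from 14 to 96 mm up, gripped from above; 0.2 to 0.5 kg. The point is on its axis half-way up, 48 mm above the underside of the foot (the marking face); z along the handle.
- square_die_centre (a point): The other hand die, a bystander: same steel and height (96 mm), but with a square foot 40 x 40 mm and a square handle 22 x 22 mm. The point is on its axis, 48 mm above its underside.
- blank (a point): Centre of the top face of the aluminium blank, a bright disc 70 mm across, fixed on a dark round platen (82 mm across) over a grey base 100 x 100 x 30 mm. The top is 50 mm above the bench. Platen and blank sink on a spring, 10 mm at most: they start at 2 N, are 5 mm down at 8 N, stop at 14 N and spring back when freed. This point sinks with them.
- mat_top (a point): The centre of the top face of the round cork mat fixed on the bench, 90 mm in diameter and 4 mm thick, top 4 mm above the bench. z is up.
There are look-alikes about, which are no part of the job. What is shaped like the part that bears mat_top but blue is not meant.

How it is judged:
By the outcome, as a careful person would: the job done as asked, in the order asked, and still so for the second after the job is handed in, with the robot touching nothing.
It also fails if it takes over 48 s, if anything falls off the work surface, if the arm or the gripper's body presses on something with over 40 N, if the wrist force passes 120 N, or if a joint passes its speed limit or range.

## Robot

A 7-joint arm with a two-finger parallel gripper is mounted at the origin on the work surface. World frame = base frame: x ahead of the robot, y to its left, z up, the work surface at z = 0. Lengths are in m, angles in rad, forces in N, time in s.
With the tool pointing down it reaches from about 0.35 to 0.9 m from the base axis. Payload 8.1 kg.
Tool frame: the origin (TCP) lies midway between the tips of the shut fingers; the grasp point (between the pads) lies behind it (arm.grasp_offset is the z of the grasp point in the tool frame, in m); z points along the fingers, y is the direction in which the jaws open and shut (so a half turn about z gives the same grasp; the last joint's range is limited). The gripper opens to 85 mm and grips with 20 to 120 N. Pads are 22 mm wide; open, the fingers measure 114 mm over their backs; the gripper's body (76 mm by 85 mm) begins 54 mm behind the grasp point. The pads swing forward as they close: fully open they stand 13 mm farther back than shut.
Start: joints at [1.121, 0.434, 0.025, 1.573, -0.012, 1.134, -0.075], TCP at [0.212, -0.588, 0.231] pointing down, gripper open.
Joint ranges: [-2.62, 2.62], [-0.44, 2.09], [-1.27, 1.32], [0.08, 2.57], [-1.32, 4.46], [0.12, 2], [-2.74, 2.74]. Speed limits (rad/s): [2.22, 2.22, 3.01, 3.01, 3.14, 3.14, 3.14].

## Interface

Orientations are given as a unit quaternion [x, y, z, w].
In Python, from plant import arm gives the robot as it stands. The module is installed in compiled form; this text tells all that it offers.
- The arm moves only by the tool play_rows, never from a script. Its argument "motion" is a list of rows, each an object with "gripper": the finger opening in mm, from 0 to 85.4; "travel": the shift along the tool's x, y, z each as a share of 0.75 m, from -1 to 1, a list of three; "spin": the turn about the tool's z as a share of 2 pi rad, from -1 to 1. A call has exactly 8 rows; each row is the pose to reach, as a shift and turn from the pose commanded when the call began, along the tool's axes at that moment, turning the shorter way round; what a row does not reach only later rows make up. A row lasts 1/12 s, in which the tool goes at most 41.7 mm and 7.16 degrees, less where a joint would pass 70% of its speed; a pose out of reach is approached as far as the arm can. A call with a number of a shift or a turn outside -1 to 1 is refused whole. A call with a gripper value outside its range is refused whole. The fingers move at their own pace and stop on an object; the grip force is fixed at half the most. Time passes only in rows, so rows that repeat a pose let the fingers close, or fill a call up. It gives the time, the measured TCP pose, the force and the opening at its end, in the units of the state.
- arm.observe(): the state, without advancing time (a new reading comes with each control period).
- arm.snapshot(name): name is "side" or "top"; returns the picture (420x560x3 uint8, blue, green, red); there is no depth.
- arm.get_calibration(name): a dict with "mtx" (3x3 intrinsics, pixels), "k1" (the pictures are not rectified: a ray, as slopes to the right and down, at radius r is drawn at 1 + k1 r^2 times it, then the intrinsics apply), "origin" and "attitude" of the camera in the world. Camera axes: x right, y down, z forward; pixel columns grow to the right and rows downward; lengths in m; the calibration is good to about 2 mm. A picture is of the moment at which its call begins. get_calibration takes no time and is no camera call.
- arm.sign_off(): hands the job in, once; it reports no verdict.
The state is a dict: "clock": time; "joint_pos": joint angles; "dq": joint speeds; "joint_efforts": joint torques, N m; "eef_pos": TCP position; "ee_rot": TCP orientation; "contact_force": force on the tool from outside, world axes, zero at the start; "wrist_torque": the same for the moment, N m; "finger_gap": finger opening in m.
Only numpy, scipy, OpenCV 4.12 (cv2) and the standard library are available. Lean on these libraries where they do the work, as an engineer would, in place of code of your own. Each camera call takes 0.05 s, during which the arm holds its last target. There are 200 camera calls.

## Working session

There is one attempt and no reset: what is moved stays moved. The work goes in short steps, Python scripts to look and compute and a tool call to move; the robot and the scene stay as the last step left them, time stands still between calls to the robot, and variables do not carry over. Pictures are saved under pics/ and viewed, about 8 in all and at most 12, crops included, and the job is handed in when it is done.

Besides the shell and the picture viewer there is one more tool, called after ">>>" as name(argument=value, ...), one argument or row to a line, values as JSON. play_rows: Moves the arm, as the interface text tells. Its arguments: {"type":"object","properties":{"motion":{"type":"array","items":{"type":"object","properties":{"gripper":{"type":"number"},"travel":{"type":"array","items":{"type":"number"}},"spin":{"type":"number"}}}}},"required":["motion"]}

```bash
mkdir -p pics; cat > h.py <<'E'
import numpy as np,cv2
from scipy.spatial.transform import Rotation as R
from plant import arm
def Rm(a):
    a=np.array(a,float); return a if a.shape==(3,3) else R.from_quat(a).as_matrix()
def ray(c,uv):
    K=np.array(c["mtx"]);k=c["k1"]
    d=np.array([(uv[0]-K[0,2])/K[0,0],(uv[1]-K[1,2])/K[1,1]]);s=d.copy()
    for _ in range(20): s=d/(1+k*(s@s))
    return np.array(c["origin"]),Rm(c["attitude"])@np.array([s[0],s[1],1])
def onz(c,uv,z):
    o,d=ray(c,uv);return o+d*(z-o[2])/d[2]
def proj(c,p):
    K=np.array(c["mtx"]);q=Rm(c["attitude"]).T@(np.array(p)-np.array(c["origin"]));s=q[:2]/q[2];s=s*(1+c["k1"]*(s@s))
    return K[:2,:2]@s+K[:2,2]
E
python3 - <<'E'
from h import *
for n in("top","side"):
    cv2.imwrite(f"pics/{n}0.png",arm.snapshot(n));print(n,arm.get_calibration(n))
print(arm.observe(),arm.grasp_offset)
E
```

```text
top {'mtx': array([[435.77879994,   0.        , 271.78185077],
       [  0.        , 435.77879994, 217.99601984],
       [  0.        ,   0.        ,   1.        ]]), 'k1': -0.11339648121073535, 'origin': array([0.53349205, 0.01527947, 0.88481646]), 'attitude': array([-0.70335178,  0.70780867, -0.05001331,  0.04244785])}
side {'mtx': array([[407.51081223,   0.        , 281.20221813],
       [  0.        , 407.51081223, 213.73582821],
       [  0.        ,   0.        ,   1.        ]]), 'k1': -0.09954459405124355, 'origin': array([0.38686896, 0.54851752, 0.58013442]), 'attitude': array([-0.18580764,  0.88640676, -0.41261927,  0.09748801])}
{'clock': 0.1, 'joint_pos': array([ 1.12142627,  0.43515774,  0.02499302,  1.57400515, -0.01160768,
        1.13398247, -0.07510148]), 'dq': array([-1.12640497e-05, -2.18842878e-03,  1.08949663e-03, -3.26822841e-03,
        3.25333324e-04,  1.27398199e-03,  5.72004524e-04]), 'joint_efforts': array([ 1.82140502e-03, -6.71753883e+01,  1.02742586e+00, -3.16906428e+01,
        1.56950369e-02,  7.22855635e-03,  5.75205308e-05]), 'eef_pos': array([ 0.21220466, -0.58739771,  0.23060227]), 'ee_rot': array([ 9.85014104e-01,  1.72472375e-01, -1.84748365e-04, -6.79081643e-04]), 'contact_force': array([-0.0173207 , -0.1446957 , -0.31291354]), 'wrist_torque': array([ 0.01654927, -0.00949739,  0.01080103]), 'finger_gap': 0.08539163431120463} -0.0187
```

View pics/top0.png

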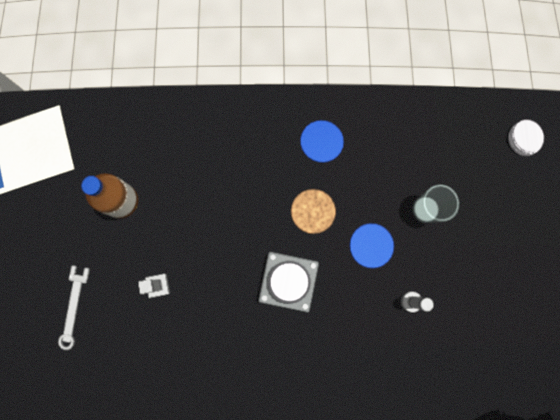

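View pics/side0.png

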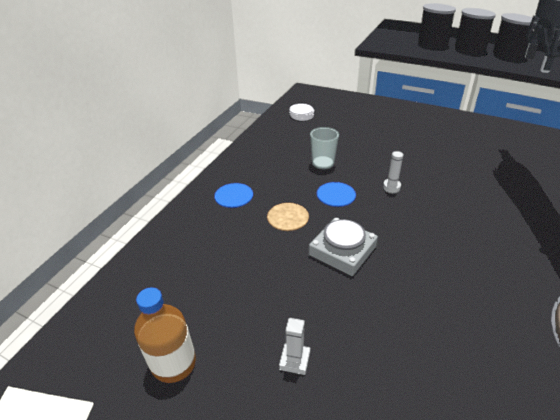

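Candidates: the die at top(413..427, 303)/side(394,172) and the die at top(145..160, 286)/side(295,345). The first has a round foot and top, so it is the one meant. The second has a square foot and is the bystander. The cork mat is at top(313,211), and the blue discs are look-alikes. The blank is at top(289,282). I'll measure these and confirm with a crop.

```bash
python3 - <<'E'
from h import *
im=cv2.imread("pics/top0.png");c=arm.get_calibration("top");sd=cv2.imread("pics/side0.png");cs=arm.get_calibration("side")
hsv=cv2.cvtColor(im,cv2.COLOR_BGR2HSV)
def ell(mask,roi):
    m=np.zeros_like(mask);x0,y0,x1,y1=roi;m[y0:y1,x0:x1]=mask[y0:y1,x0:x1]
    k=max(cv2.findContours(m,cv2.RETR_EXTERNAL,cv2.CHAIN_APPROX_NONE)[0],key=cv2.contourArea)
    return cv2.fitEllipse(cv2.convexHull(k))
cork=cv2.inRange(hsv,(5,60,80),(25,255,255)); e=ell(cork,(280,180,345,240));print("mat top",e,onz(c,e[0],.004))
br=cv2.inRange(hsv,(0,0,215),(180,60,255)); e=ell(br,(268,262,310,302));print("blank",e,onz(c,e[0],.05))
e=ell(br,(419,295,440,315));print("die top",e,onz(c,e[0],.096))
# side view
hs=cv2.cvtColor(sd,cv2.COLOR_BGR2HSV)
e=ell(cv2.inRange(hs,(5,60,80),(25,255,255)),(260,195,315,235));print("mat side",e,onz(cs,e[0],.004))
e=ell(cv2.inRange(hs,(0,0,205),(180,60,255)),(320,218,370,250));print("blank side",e,onz(cs,e[0],.05))
e=ell(cv2.inRange(hs,(0,0,205),(180,60,255)),(388,150,405,161));print("die side",e,onz(cs,e[0],.096))
a=cv2.resize(im[275:330,385:455],None,fx=5.6,fy=5.6,interpolation=2)[:300,:390]
b=cv2.resize(im[260:315,125:195],None,fx=5.6,fy=5.6,interpolation=2)[:300,:390]
d=cv2.resize(sd[145:200,365:435],None,fx=5.6,fy=5.6,interpolation=2)[:300,:390]
f=cv2.resize(sd[315:370,260:330],None,fx=5.6,fy=5.6,interpolation=2)[:300,:390]
cv2.imwrite("pics/crop.png",np.vstack([np.hstack([a,b]),np.hstack([d,f])]))
E
```

```text
mat top ((312.89111328125, 210.88023376464844), (44.762752532958984, 45.44093322753906), 131.4718475341797) [ 0.66360564 -0.07884189  0.004     ]
blank ((288.93817138671875, 281.6744689941406), (36.772125244140625, 36.88139343261719), 37.823795318603516) [ 0.52102508 -0.02582752  0.05      ]
die top ((426.75128173828125, 304.0215148925781), (10.592967987060547, 11.04104995727539), 140.01275634765625) [ 0.47771124 -0.2746116   0.096     ]
mat side ((287.5113830566406, 216.17161560058594), (28.95977020263672, 42.38755798339844), 88.97576904296875) [ 0.66410711 -0.07467334  0.004     ]
blank side ((343.9181823730469, 231.8097381591797), (25.956892013549805, 37.95588684082031), 104.27285766601562) [ 0.52329658 -0.02435204  0.05      ]
die side ((397.5, 154.0), (5.256709098815918, 9.217325210571289), 97.51827239990234) [ 0.47783914 -0.27078212  0.096     ]
```

View pics/crop.png

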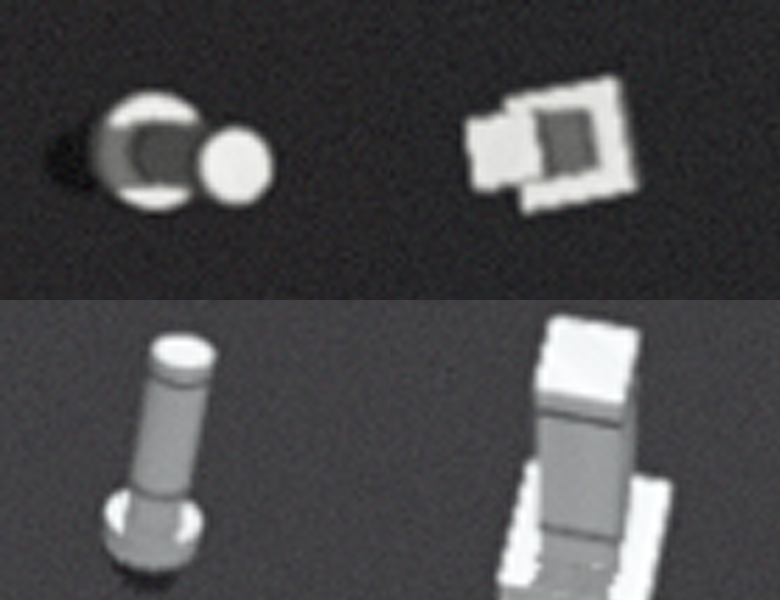

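The crop shows the left one with a round handle top and round foot, and the right one square. The round die is confirmed at about (0.478, -0.273). Next I work out the moves.

```bash
cat >> h.py <<'E'
def to(p,q0=None):
    o=arm.observe();M=Rm(o["ee_rot"]);t=np.array(p)-o["eef_pos"]
    print("t",o["clock"],"eef",o["eef_pos"].round(4),"tilt",M[:,2].round(4),"F",o["contact_force"].round(2),"Tq",o["wrist_torque"].round(2),"gap",round(o["finger_gap"],4),"travel",(M.T@t/0.75).round(4),"mm",np.linalg.norm(t).round(4)*1e3)
E
python3 -c "
from h import *
to((.478,-.273,.231));to((.478,-.273,.039))"
```

```text
t 0.1 eef [ 0.2122 -0.5874  0.2306] tilt [-6.0e-04  1.3e-03 -1.0e+00] F [-0.02 -0.14 -0.31] Tq [ 0.02 -0.01  0.01] gap 0.0854 travel [ 4.757e-01 -2.738e-01 -2.000e-04] mm 411.7
t 0.1 eef [ 0.2122 -0.5874  0.2306] tilt [-6.0e-04  1.3e-03 -1.0e+00] F [-0.02 -0.14 -0.31] Tq [ 0.02 -0.01  0.01] gap 0.0854 travel [ 0.4758 -0.2735  0.2558] mm 454.1
```

>>> play_rows(
  motion=[
    {"gripper": 85, "travel": [0.04, -0.023, 0], "spin": 0},
    {"gripper": 85, "travel": [0.08, -0.046, 0], "spin": 0},
    {"gripper": 85, "travel": [0.12, -0.069, 0], "spin": 0},
    {"gripper": 85, "travel": [0.16, -0.092, 0], "spin": 0},
    {"gripper": 85, "travel": [0.2, -0.115, 0], "spin": 0},
    {"gripper": 85, "travel": [0.24, -0.138, 0], "spin": 0},
    {"gripper": 85, "travel": [0.28, -0.161, 0], "spin": 0},
    {"gripper": 85, "travel": [0.32, -0.184, 0], "spin": 0},
  ],
)

```text
clock: 0.77
eef_pos: [0.3919, -0.3749, 0.2311]
ee_rot: [0.985, 0.172, -0.0, -0.0]
contact_force: [0.8, -0.7, 0.0]
finger_gap: 0.0849
```

```bash
python3 -c "
from h import *
to((.478,-.273,.231))"
```

```text
t 0.7667 eef [ 0.3919 -0.3749  0.2311] tilt [-4.e-04  2.e-04 -1.e+00] F [ 0.81 -0.71  0.02] Tq [-0.01 -0.03  0.03] gap 0.0849 travel [ 1.542e-01 -8.870e-02  1.000e-04] mm 133.39999999999998
```

>>> play_rows(
  motion=[
    {"gripper": 85, "travel": [0.04, -0.023, 0], "spin": 0},
    {"gripper": 85, "travel": [0.08, -0.046, 0], "spin": 0},
    {"gripper": 85, "travel": [0.12, -0.069, 0], "spin": 0},
    {"gripper": 85, "travel": [0.155, -0.09, 0], "spin": 0},
    {"gripper": 85, "travel": [0.155, -0.09, 0.03], "spin": 0},
    {"gripper": 85, "travel": [0.155, -0.09, 0.04], "spin": 0},
    {"gripper": 85, "travel": [0.155, -0.09, 0.04], "spin": 0},
    {"gripper": 85, "travel": [0.155, -0.09, 0.04], "spin": 0},
  ],
)

```text
clock: 1.43
eef_pos: [0.4765, -0.2744, 0.201]
ee_rot: [0.985, 0.172, -0.001, -0.0]
contact_force: [0.1, -0.5, -0.0]
finger_gap: 0.0846
```

```bash
python3 -c "
from h import *
to((.478,-.273,.039))
a=arm.snapshot('top')[230:370,350:530];b=arm.snapshot('side')[90:230,320:500]
cv2.imwrite('pics/above.png',cv2.resize(np.vstack([a,b]),None,fx=2.1,fy=2.1,interpolation=2))"
```

```text
t 1.4333 eef [ 0.4765 -0.2744  0.201 ] tilt [-1.9e-03  1.0e-04 -1.0e+00] F [ 0.1  -0.5  -0.01] Tq [-0.02 -0.02  0.02] gap 0.0846 travel [ 0.0029 -0.0009  0.216 ] mm 162.0
```

View pics/above.png

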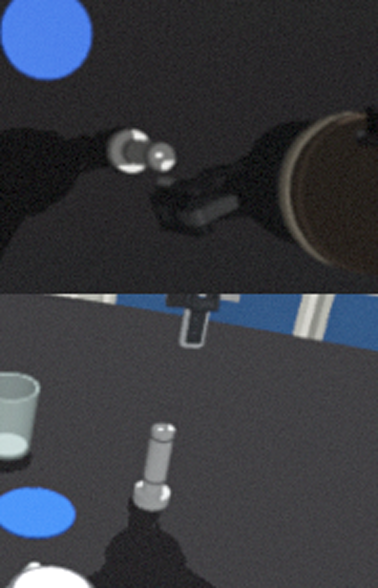

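The die stands clear below the gripper, at crop (160,155) in the top view and (160,430) in the side view. Both views agree with the estimate, so I descend.

>>> play_rows(
  motion=[
    {"gripper": 85, "travel": [0.002, 0, 0.03], "spin": 0},
    {"gripper": 85, "travel": [0.002, 0, 0.06], "spin": 0},
    {"gripper": 85, "travel": [0.002, 0, 0.09], "spin": 0},
    {"gripper": 85, "travel": [0.002, 0, 0.12], "spin": 0},
    {"gripper": 85, "travel": [0.002, 0, 0.15], "spin": 0},
    {"gripper": 85, "travel": [0.002, 0, 0.18], "spin": 0},
    {"gripper": 85, "travel": [0.002, 0, 0.2], "spin": 0},
    {"gripper": 85, "travel": [0.002, 0, 0.216], "spin": 0},
  ],
)

```text
clock: 2.2
eef_pos: [0.4785, -0.274, 0.0386]
ee_rot: [0.985, 0.172, -0.0, 0.0]
contact_force: [-0.7, -0.1, 0.3]
finger_gap: 0.0849
```

>>> play_rows(
  motion=[
    {"gripper": 70, "travel": [0, 0, 0], "spin": 0},
    {"gripper": 60, "travel": [0, 0, 0], "spin": 0},
    {"gripper": 50, "travel": [0, 0, 0], "spin": 0},
    {"gripper": 45, "travel": [0, 0, 0], "spin": 0},
    {"gripper": 40, "travel": [0, 0, 0], "spin": 0},
    {"gripper": 35, "travel": [0, 0, 0], "spin": 0},
    {"gripper": 32, "travel": [0, 0, 0], "spin": 0},
    {"gripper": 29, "travel": [0, 0, 0], "spin": 0},
  ],
)

```text
clock: 2.87
eef_pos: [0.4792, -0.273, 0.0396]
ee_rot: [0.985, 0.173, 0.0, 0.0]
contact_force: [-0.7, 0.7, -0.4]
finger_gap: 0.0292
```

```bash
python3 -c "
from h import *
to((.478,-.273,.039))
a=arm.snapshot('top')[230:370,350:530];b=arm.snapshot('side')[90:230,320:500]
cv2.imwrite('pics/down.png',cv2.resize(np.vstack([a,b]),None,fx=2.1,fy=2.1,interpolation=2))"
```

```text
t 2.8667 eef [ 0.4792 -0.273   0.0396] tilt [ 4.e-04 -2.e-04 -1.e+00] F [-0.68  0.74 -0.44] Tq [ 0.03 -0.02  0.03] gap 0.0292 travel [-0.0015 -0.0006  0.0008] mm 1.3
```

View pics/down.png

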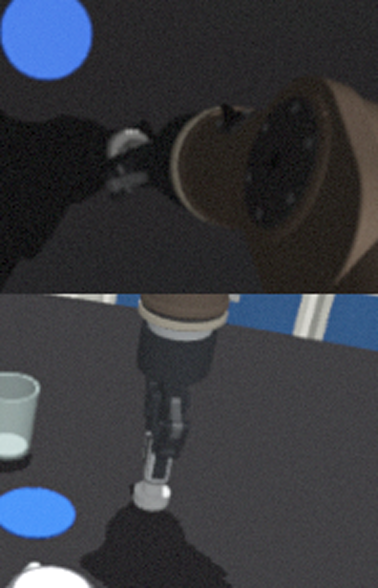

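The near finger stands in front of the handle at crop (158,465), with no contact force, so I close and lift gently.

>>> play_rows(
  motion=[
    {"gripper": 26, "travel": [0, 0, 0], "spin": 0},
    {"gripper": 24, "travel": [0, 0, 0], "spin": 0},
    {"gripper": 22, "travel": [0, 0, 0], "spin": 0},
    {"gripper": 15, "travel": [0, 0, 0], "spin": 0},
    {"gripper": 15, "travel": [0, 0, 0], "spin": 0},
    {"gripper": 15, "travel": [0, 0, 0], "spin": 0},
    {"gripper": 15, "travel": [0, 0, 0], "spin": 0},
    {"gripper": 15, "travel": [0, 0, 0], "spin": 0},
  ],
)

```text
clock: 3.63
eef_pos: [0.4789, -0.2726, 0.0394]
ee_rot: [0.985, 0.173, -0.0, -0.0]
contact_force: [-1.7, 3.6, 4.3]
finger_gap: 0.0228
```

>>> play_rows(
  motion=[
    {"gripper": 15, "travel": [0, 0, -0.01], "spin": 0},
    {"gripper": 15, "travel": [0, 0, -0.03], "spin": 0},
    {"gripper": 15, "travel": [0, 0, -0.06], "spin": 0},
    {"gripper": 15, "travel": [0, 0, -0.09], "spin": 0},
    {"gripper": 15, "travel": [0, 0, -0.12], "spin": 0},
    {"gripper": 15, "travel": [0, 0, -0.13], "spin": 0},
    {"gripper": 15, "travel": [0, 0, -0.13], "spin": 0},
    {"gripper": 15, "travel": [0, 0, -0.13], "spin": 0},
  ],
)

```text
clock: 4.3
eef_pos: [0.4788, -0.2731, 0.1364]
ee_rot: [0.985, 0.172, -0.0, 0.0]
contact_force: [-0.6, 0.6, -2.6]
finger_gap: 0.0229
```

```bash
python3 -c "
from h import *
to((.522,-.026,.137))
b=arm.snapshot('side')[40:240,300:500]
cv2.imwrite('pics/lift.png',cv2.resize(b,None,fx=3,fy=3,interpolation=2))"
```

```text
t 4.3 eef [ 0.4788 -0.2731  0.1364] tilt [-0.e+00 -2.e-04 -1.e+00] F [-0.64  0.57 -2.64] Tq [ 0.01 -0.   -0.  ] gap 0.0229 travel [ 0.1661 -0.2903 -0.0009] mm 250.8
```

View pics/lift.png

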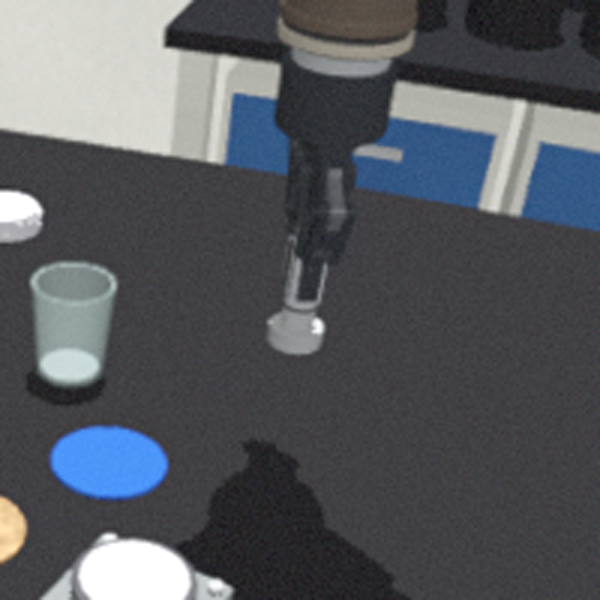

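The die is held upright, with the foot at crop (297,332), about 0.27 kg. Next I carry it over the blank.

>>> play_rows(
  motion=[
    {"gripper": 15, "travel": [0.005, -0.009, -0.018], "spin": 0},
    {"gripper": 15, "travel": [0.025, -0.044, -0.018], "spin": 0},
    {"gripper": 15, "travel": [0.05, -0.087, -0.018], "spin": 0},
    {"gripper": 15, "travel": [0.075, -0.131, -0.018], "spin": 0},
    {"gripper": 15, "travel": [0.1, -0.175, -0.018], "spin": 0},
    {"gripper": 15, "travel": [0.125, -0.218, -0.018], "spin": 0},
    {"gripper": 15, "travel": [0.15, -0.262, -0.018], "spin": 0},
    {"gripper": 15, "travel": [0.166, -0.29, -0.018], "spin": 0},
  ],
)

```text
clock: 5.02
eef_pos: [0.5216, -0.0216, 0.1488]
ee_rot: [0.985, 0.174, -0.001, -0.001]
contact_force: [-0.3, 0.5, -3.3]
finger_gap: 0.0226
```

>>> play_rows(
  motion=[
    {"gripper": 15, "travel": [0, 0, 0.01], "spin": 0},
    {"gripper": 15, "travel": [0, 0, 0.02], "spin": 0},
    {"gripper": 15, "travel": [0, 0, 0.03], "spin": 0},
    {"gripper": 15, "travel": [0, 0, 0.035], "spin": 0},
    {"gripper": 15, "travel": [0, 0, 0.035], "spin": 0},
    {"gripper": 15, "travel": [0, 0, 0.035], "spin": 0},
    {"gripper": 15, "travel": [0, 0, 0.035], "spin": 0},
    {"gripper": 15, "travel": [0, 0, 0.035], "spin": 0},
  ],
)

```text
clock: 5.68
eef_pos: [0.5225, -0.0266, 0.1244]
ee_rot: [0.985, 0.172, 0.0, 0.0]
contact_force: [-0.6, 0.1, -2.3]
finger_gap: 0.0226
```

```bash
python3 -c "
from h import *
to((.522,-.026,.0894))
p=arm.observe()['eef_pos'];u=p[2]-.0394
cs=arm.get_calibration('side');ct=arm.get_calibration('top')
for n,c in(('side',cs),('top',ct)): print(n,'foot mid exp',proj(c,[p[0],p[1],u+.007]).round(1),'handle top of foot',proj(c,[p[0],p[1],u+.02]).round(1))
s=arm.snapshot('side');t=arm.snapshot('top');cv2.imwrite('pics/s_b.png',s);cv2.imwrite('pics/t_b.png',t)
a=cv2.resize(s[160:280,280:410],None,fx=4.5,fy=4.5,interpolation=2)
cv2.imwrite('pics/blank.png',a)"
```

```text
t 5.6833 eef [ 0.5225 -0.0266  0.1244] tilt [ 7.e-04 -1.e-04 -1.e+00] F [-0.59  0.13 -2.29] Tq [ 0.05 -0.04  0.05] gap 0.0226 travel [-0.0004 -0.001   0.0467] mm 35.0
side foot mid exp [346.5 214.5] handle top of foot [347.1 209.1]
top foot mid exp [290.5 281.2] handle top of foot [290.9 281.3]
```

View pics/blank.png

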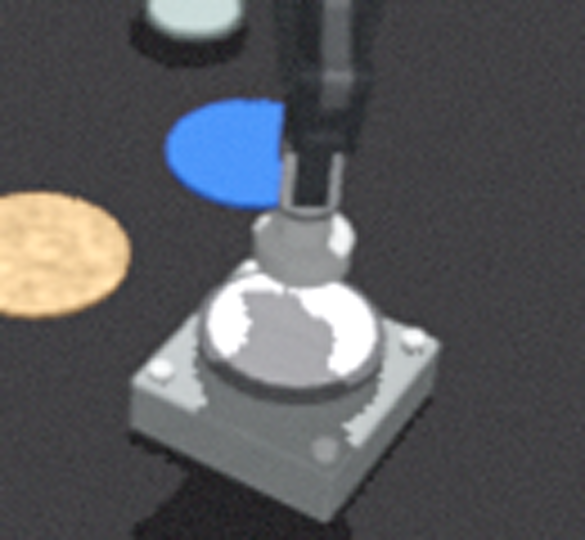

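```bash
python3 -c "
from h import *
c=arm.get_calibration('side');s=cv2.imread('pics/s_b.png')
h=cv2.cvtColor(s,cv2.COLOR_BGR2HSV)
# blank outline, current picture: bright or grey above platen not separable -> use earlier centre
print('foot',onz(c,(347.8,214.9),.092),'blank',onz(c,(343.9,231.8),.05), onz(c,(346.5,214.5),.092))
g=s[200:224,328:368].mean(2).astype(int)
for r in range(8,24,2): print(r+200,g[r])
"
```

```text
foot [ 0.51989674 -0.0264261   0.092     ] blank [ 0.52333724 -0.02436505  0.05      ] [ 0.52246994 -0.02659813  0.092     ]
208 [ 62  68  62  65  66  63  67  62  70 137 196 201 151 133 131 126 111  99
 100 102 106 102 100  93 103 134 205 207 145  80  62  69  65  65  67  68
  62  73  60  66]
210 [ 67  69  69  65  62  66  62  76 149 188 171 151 143 135 133 144 148 152
 150 149 147 150 150 149 145 165 223 246 241 197  94  65  63  70  63  68
  64  70  66  60]
212 [ 71  66  67  68  68  69  64  65 105 139 144 143 143 141 141 146 150 153
 152 154 154 153 151 147 145 188 230 242 245 229 168  79  64  65  58  67
  66  65  66  63]
214 [ 64  63  65  63  69  67  66  69  96 131 144 144 144 149 142 145 149 152
 153 150 152 151 150 144 156 214 241 243 241 212 133  68  63  65  64  63
  63  70  64  66]
216 [ 65  59  64  71  69  63  61  73  97 121 132 140 146 148 146 146 147 145
 147 146 145 146 148 145 145 149 177 209 198 141  78  66  70  64  67  65
  60  60  68  64]
218 [ 63  64  58  63  68 108 182 227 214 147 127 135 137 143 142 147 150 151
 148 153 151 148 150 152 150 150 148 146 141 113  70  62  64  65  69  69
  65  64  60  63]
220 [ 65  60  67  97 152 183 192 202 194 174 156 143 139 140 141 144 151 149
 152 153 151 155 151 153 149 148 144 139 122  86  61  64  66  67  65  66
  66  63  63  67]
222 [ 62  80 120 158 194 237 255 255 255 255 255 255 226 185 161 148 147 148
 147 149 148 147 150 148 155 165 166 143 103  75  67  65  61  67  70  64
  66  68  64  66]
```

Measured relative to the blank, the foot is centred within about 2 mm. I approach, then press slowly.

>>> play_rows(
  motion=[
    {"gripper": 15, "travel": [0.001, -0.001, 0.005], "spin": 0},
    {"gripper": 15, "travel": [0.001, -0.001, 0.011], "spin": 0},
    {"gripper": 15, "travel": [0.001, -0.001, 0.017], "spin": 0},
    {"gripper": 15, "travel": [0.001, -0.001, 0.023], "spin": 0},
    {"gripper": 15, "travel": [0.001, -0.001, 0.029], "spin": 0},
    {"gripper": 15, "travel": [0.001, -0.001, 0.034], "spin": 0},
    {"gripper": 15, "travel": [0.001, -0.001, 0.038], "spin": 0},
    {"gripper": 15, "travel": [0.001, -0.001, 0.04], "spin": 0},
  ],
)

```text
clock: 6.45
eef_pos: [0.5224, -0.0251, 0.0935]
ee_rot: [0.985, 0.172, -0.0, -0.0]
contact_force: [0.3, -0.4, -2.1]
finger_gap: 0.0224
```

>>> play_rows(
  motion=[
    {"gripper": 15, "travel": [0, 0, 0.0013], "spin": 0},
    {"gripper": 15, "travel": [0, 0, 0.0026], "spin": 0},
    {"gripper": 15, "travel": [0, 0, 0.0039], "spin": 0},
    {"gripper": 15, "travel": [0, 0, 0.0052], "spin": 0},
    {"gripper": 15, "travel": [0, 0, 0.0065], "spin": 0},
    {"gripper": 15, "travel": [0, 0, 0.0078], "spin": 0},
    {"gripper": 15, "travel": [0, 0, 0.009], "spin": 0},
    {"gripper": 15, "travel": [0, 0, 0.009], "spin": 0},
  ],
)

```text
clock: 7.12
eef_pos: [0.5228, -0.0251, 0.0875]
ee_rot: [0.985, 0.172, 0.0, 0.0]
contact_force: [-1.5, 0.5, 3.0]
finger_gap: 0.0223
```

>>> play_rows(
  motion=[
    {"gripper": 15, "travel": [0, 0, 0.0009], "spin": 0},
    {"gripper": 15, "travel": [0, 0, 0.0018], "spin": 0},
    {"gripper": 15, "travel": [0, 0, 0.0027], "spin": 0},
    {"gripper": 15, "travel": [0, 0, 0.0036], "spin": 0},
    {"gripper": 15, "travel": [0, 0, 0.0045], "spin": 0},
    {"gripper": 15, "travel": [0, 0, 0.0054], "spin": 0},
    {"gripper": 15, "travel": [0, 0, 0.006], "spin": 0},
    {"gripper": 15, "travel": [0, 0, 0.006], "spin": 0},
  ],
)

```text
clock: 7.78
eef_pos: [0.5229, -0.0251, 0.083]
ee_rot: [0.985, 0.172, 0.0, 0.0]
contact_force: [-2.0, 0.3, 7.3]
finger_gap: 0.0223
```

```bash
python3 -c "
from h import *
to((.522,-.026,.0814))"
```

```text
t 7.7833 eef [ 0.5229 -0.0251  0.083 ] tilt [ 5.e-04 -1.e-04 -1.e+00] F [-1.99  0.31  7.31] Tq [-0.08  0.48 -0.01] gap 0.0223 travel [-0.0015  0.0007  0.0022] mm 2.1
```

>>> play_rows(
  motion=[
    {"gripper": 15, "travel": [0, 0, 0.0006], "spin": 0},
    {"gripper": 15, "travel": [0, 0, 0.0012], "spin": 0},
    {"gripper": 15, "travel": [0, 0, 0.0018], "spin": 0},
    {"gripper": 15, "travel": [0, 0, 0.0024], "spin": 0},
    {"gripper": 15, "travel": [0, 0, 0.0024], "spin": 0},
    {"gripper": 15, "travel": [0, 0, 0.0024], "spin": 0},
    {"gripper": 15, "travel": [0, 0, 0.0024], "spin": 0},
    {"gripper": 15, "travel": [0, 0, 0.0024], "spin": 0},
  ],
)

```text
clock: 8.45
eef_pos: [0.5229, -0.0251, 0.0815]
ee_rot: [0.985, 0.172, 0.0, 0.0]
contact_force: [-2.1, 0.3, 8.5]
finger_gap: 0.0224
```

```bash
python3 -c "
from h import *
to((.522,-.026,.0814))
s=arm.snapshot('side');t=arm.snapshot('top')
cv2.imwrite('pics/press.png',np.hstack([cv2.resize(x,None,fx=4,fy=4,interpolation=2) for x in(s[160:280,290:390],t[230:350,240:340])]))"
```

```text
t 8.45 eef [ 0.5229 -0.0251  0.0815] tilt [ 6.e-04 -1.e-04 -1.e+00] F [-2.09  0.34  8.52] Tq [-0.03  0.56 -0.01] gap 0.0224 travel [-0.0015  0.0007  0.0001] mm 1.3
```

View pics/press.png

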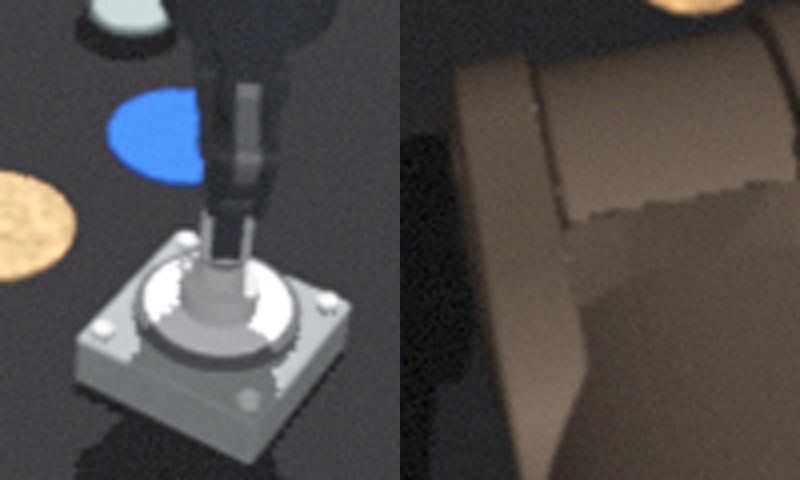

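The foot sits centred on the sunken blank: foot at crop x≈219, blank at ≈218. Net force is about 11 N, so the sink is about 7.5–8 mm. I'll add a touch more, then lift slowly straight up.

>>> play_rows(
  motion=[
    {"gripper": 15, "travel": [0, 0, 0.0005], "spin": 0},
    {"gripper": 15, "travel": [0, 0, 0.001], "spin": 0},
    {"gripper": 15, "travel": [0, 0, 0.001], "spin": 0},
    {"gripper": 15, "travel": [0, 0, 0.001], "spin": 0},
    {"gripper": 15, "travel": [0, 0, 0.001], "spin": 0},
    {"gripper": 15, "travel": [0, 0, 0.001], "spin": 0},
    {"gripper": 15, "travel": [0, 0, 0.001], "spin": 0},
    {"gripper": 15, "travel": [0, 0, 0.001], "spin": 0},
  ],
)

```text
clock: 9.22
eef_pos: [0.5229, -0.0251, 0.0808]
ee_rot: [0.985, 0.172, 0.0, 0.0]
contact_force: [-3.3, -0.1, 9.6]
finger_gap: 0.0225
```

>>> play_rows(
  motion=[
    {"gripper": 15, "travel": [0, 0, -0.0015], "spin": 0},
    {"gripper": 15, "travel": [0, 0, -0.003], "spin": 0},
    {"gripper": 15, "travel": [0, 0, -0.0045], "spin": 0},
    {"gripper": 15, "travel": [0, 0, -0.006], "spin": 0},
    {"gripper": 15, "travel": [0, 0, -0.0075], "spin": 0},
    {"gripper": 15, "travel": [0, 0, -0.009], "spin": 0},
    {"gripper": 15, "travel": [0, 0, -0.0105], "spin": 0},
    {"gripper": 15, "travel": [0, 0, -0.012], "spin": 0},
  ],
)

```text
clock: 9.88
eef_pos: [0.5228, -0.0252, 0.0892]
ee_rot: [0.985, 0.173, 0.0, 0.0]
contact_force: [1.1, -0.5, -0.7]
finger_gap: 0.0225
```

>>> play_rows(
  motion=[
    {"gripper": 15, "travel": [0, 0, -0.002], "spin": 0},
    {"gripper": 15, "travel": [0, 0, -0.004], "spin": 0},
    {"gripper": 15, "travel": [0, 0, -0.007], "spin": 0},
    {"gripper": 15, "travel": [0, 0, -0.011], "spin": 0},
    {"gripper": 15, "travel": [0, 0, -0.018], "spin": 0},
    {"gripper": 15, "travel": [0, 0, -0.027], "spin": 0},
    {"gripper": 15, "travel": [0, 0, -0.037], "spin": 0},
    {"gripper": 15, "travel": [0, 0, -0.045], "spin": 0},
  ],
)

```text
clock: 10.55
eef_pos: [0.523, -0.0251, 0.1241]
ee_rot: [0.985, 0.172, 0.0, 0.0]
contact_force: [0.4, 0.4, -1.9]
finger_gap: 0.0229
```

```bash
python3 -c "
from h import *
to((.664,-.077,.1234))"
```

```text
t 10.55 eef [ 0.523  -0.0251  0.1241] tilt [ 8.e-04 -0.e+00 -1.e+00] F [ 0.43  0.42 -1.86] Tq [-0.04 -0.01  0.04] gap 0.0229 travel [0.1534 0.1289 0.0011] mm 150.29999999999998
```

>>> play_rows(
  motion=[
    {"gripper": 15, "travel": [0.015, 0.013, 0], "spin": 0},
    {"gripper": 15, "travel": [0.04, 0.034, 0], "spin": 0},
    {"gripper": 15, "travel": [0.065, 0.055, 0], "spin": 0},
    {"gripper": 15, "travel": [0.09, 0.076, 0], "spin": 0},
    {"gripper": 15, "travel": [0.115, 0.097, 0], "spin": 0},
    {"gripper": 15, "travel": [0.14, 0.118, 0], "spin": 0},
    {"gripper": 15, "travel": [0.153, 0.129, 0], "spin": 0},
    {"gripper": 15, "travel": [0.153, 0.129, 0], "spin": 0},
  ],
)

```text
clock: 11.22
eef_pos: [0.6659, -0.0788, 0.1233]
ee_rot: [0.985, 0.172, 0.001, 0.001]
contact_force: [-0.3, -0.3, -3.7]
finger_gap: 0.0227
```

>>> play_rows(
  motion=[
    {"gripper": 15, "travel": [0, 0, 0.015], "spin": 0},
    {"gripper": 15, "travel": [0, 0, 0.03], "spin": 0},
    {"gripper": 15, "travel": [0, 0, 0.045], "spin": 0},
    {"gripper": 15, "travel": [0, 0, 0.06], "spin": 0},
    {"gripper": 15, "travel": [0, 0, 0.07], "spin": 0},
    {"gripper": 15, "travel": [0, 0, 0.07], "spin": 0},
    {"gripper": 15, "travel": [0, 0, 0.07], "spin": 0},
    {"gripper": 15, "travel": [0, 0, 0.07], "spin": 0},
  ],
)

```text
clock: 11.88
eef_pos: [0.6637, -0.0771, 0.0709]
ee_rot: [0.985, 0.173, 0.0, 0.0]
contact_force: [0.2, 0.3, -2.1]
finger_gap: 0.0232
```

```bash
python3 -c "
from h import *
to((.664,-.077,.0434))
c=arm.get_calibration('side');p=arm.observe()['eef_pos'];print('foot mid exp',proj(c,[p[0],p[1],p[2]-.0324]))
s=arm.snapshot('side')
cv2.imwrite('pics/mat.png',cv2.resize(s[130:270,220:380],None,fx=4,fy=4,interpolation=2))"
```

```text
t 11.8833 eef [ 0.6637 -0.0771  0.0709] tilt [ 6.e-04 -0.e+00 -1.e+00] F [ 0.22  0.31 -2.07] Tq [-0.03 -0.09 -0.02] gap 0.0232 travel [ 0.0004 -0.      0.0366] mm 27.5
foot mid exp [287.96743921 203.23348254]
```

View pics/mat.png

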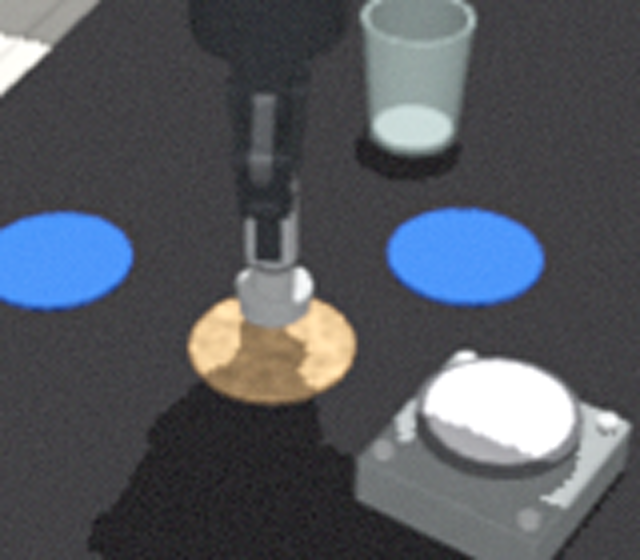

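The foot at crop (275,292) is over the mat, whose centre is at crop (272,346), within about 1 mm of expected. I lower it.

>>> play_rows(
  motion=[
    {"gripper": 15, "travel": [0.001, 0, 0.006], "spin": 0},
    {"gripper": 15, "travel": [0.001, 0, 0.012], "spin": 0},
    {"gripper": 15, "travel": [0.001, 0, 0.018], "spin": 0},
    {"gripper": 15, "travel": [0.001, 0, 0.023], "spin": 0},
    {"gripper": 15, "travel": [0.001, 0, 0.027], "spin": 0},
    {"gripper": 15, "travel": [0.001, 0, 0.03], "spin": 0},
    {"gripper": 15, "travel": [0.001, 0, 0.032], "spin": 0},
    {"gripper": 15, "travel": [0.001, 0, 0.033], "spin": 0},
  ],
)

```text
clock: 12.6
eef_pos: [0.6641, -0.0769, 0.0454]
ee_rot: [0.985, 0.172, -0.0, -0.0]
contact_force: [0.2, -0.1, -2.7]
finger_gap: 0.0228
```

>>> play_rows(
  motion=[
    {"gripper": 15, "travel": [0, 0, 0.0005], "spin": 0},
    {"gripper": 15, "travel": [0, 0, 0.001], "spin": 0},
    {"gripper": 15, "travel": [0, 0, 0.0015], "spin": 0},
    {"gripper": 15, "travel": [0, 0, 0.002], "spin": 0},
    {"gripper": 15, "travel": [0, 0, 0.0025], "spin": 0},
    {"gripper": 15, "travel": [0, 0, 0.0025], "spin": 0},
    {"gripper": 15, "travel": [0, 0, 0.0025], "spin": 0},
    {"gripper": 15, "travel": [0, 0, 0.0025], "spin": 0},
  ],
)

```text
clock: 13.27
eef_pos: [0.6642, -0.0769, 0.0439]
ee_rot: [0.985, 0.172, 0.0, 0.0]
contact_force: [0.8, 0.8, -2.5]
finger_gap: 0.0225
```

>>> play_rows(
  motion=[
    {"gripper": 15, "travel": [0, 0, 0.0004], "spin": 0},
    {"gripper": 15, "travel": [0, 0, 0.0008], "spin": 0},
    {"gripper": 15, "travel": [0, 0, 0.0012], "spin": 0},
    {"gripper": 15, "travel": [0, 0, 0.0012], "spin": 0},
    {"gripper": 15, "travel": [0, 0, 0.0012], "spin": 0},
    {"gripper": 15, "travel": [0, 0, 0.0012], "spin": 0},
    {"gripper": 15, "travel": [0, 0, 0.0012], "spin": 0},
    {"gripper": 15, "travel": [0, 0, 0.0012], "spin": 0},
  ],
)

```text
clock: 13.93
eef_pos: [0.6643, -0.0769, 0.0435]
ee_rot: [0.985, 0.172, 0.0, 0.0]
contact_force: [-2.7, -0.4, 5.8]
finger_gap: 0.0228
```

The foot is on the mat. I ease the load slightly and open slowly.

>>> play_rows(
  motion=[
    {"gripper": 15, "travel": [0, 0, -0.0003], "spin": 0},
    {"gripper": 15, "travel": [0, 0, -0.0006], "spin": 0},
    {"gripper": 22, "travel": [0, 0, -0.0006], "spin": 0},
    {"gripper": 24, "travel": [0, 0, -0.0006], "spin": 0},
    {"gripper": 26, "travel": [0, 0, -0.0006], "spin": 0},
    {"gripper": 28, "travel": [0, 0, -0.0006], "spin": 0},
    {"gripper": 31, "travel": [0, 0, -0.0006], "spin": 0},
    {"gripper": 35, "travel": [0, 0, -0.0006], "spin": 0},
  ],
)

```text
clock: 14.6
eef_pos: [0.6642, -0.0769, 0.0433]
ee_rot: [0.985, 0.172, -0.0, 0.0]
contact_force: [0.6, -0.3, -0.0]
finger_gap: 0.0352
```

>>> play_rows(
  motion=[
    {"gripper": 40, "travel": [0, 0, 0], "spin": 0},
    {"gripper": 48, "travel": [0, 0, 0], "spin": 0},
    {"gripper": 56, "travel": [0, 0, 0], "spin": 0},
    {"gripper": 64, "travel": [0, 0, 0], "spin": 0},
    {"gripper": 72, "travel": [0, 0, 0], "spin": 0},
    {"gripper": 80, "travel": [0, 0, 0], "spin": 0},
    {"gripper": 80, "travel": [0, 0, 0], "spin": 0},
    {"gripper": 80, "travel": [0, 0, 0], "spin": 0},
  ],
)

```text
clock: 15.27
eef_pos: [0.6642, -0.0769, 0.0435]
ee_rot: [0.985, 0.172, 0.0, 0.0]
contact_force: [-0.5, -0.1, -1.0]
finger_gap: 0.0801
```

>>> play_rows(
  motion=[
    {"gripper": 80, "travel": [0, 0, -0.01], "spin": 0},
    {"gripper": 80, "travel": [0, 0, -0.03], "spin": 0},
    {"gripper": 80, "travel": [0, 0, -0.06], "spin": 0},
    {"gripper": 80, "travel": [0, 0, -0.09], "spin": 0},
    {"gripper": 80, "travel": [0, 0, -0.12], "spin": 0},
    {"gripper": 80, "travel": [0, 0, -0.15], "spin": 0},
    {"gripper": 80, "travel": [0, 0, -0.18], "spin": 0},
    {"gripper": 80, "travel": [0, 0, -0.2], "spin": 0},
  ],
)

```text
clock: 15.93
eef_pos: [0.6649, -0.0769, 0.1967]
ee_rot: [0.985, 0.172, 0.001, 0.0]
contact_force: [0.8, -0.0, 0.1]
finger_gap: 0.08
```

>>> play_rows(
  motion=[
    {"gripper": 80, "travel": [-0.04, 0.04, 0], "spin": 0},
    {"gripper": 80, "travel": [-0.075, 0.075, 0], "spin": 0},
    {"gripper": 80, "travel": [-0.11, 0.11, 0], "spin": 0},
    {"gripper": 80, "travel": [-0.14, 0.14, 0], "spin": 0},
    {"gripper": 80, "travel": [-0.17, 0.17, 0], "spin": 0},
    {"gripper": 80, "travel": [-0.2, 0.2, 0], "spin": 0},
    {"gripper": 80, "travel": [-0.2, 0.2, 0], "spin": 0},
    {"gripper": 80, "travel": [-0.2, 0.2, 0], "spin": 0},
  ],
)

```text
clock: 16.6
eef_pos: [0.5728, -0.2717, 0.1941]
ee_rot: [0.985, 0.17, -0.0, 0.001]
contact_force: [-0.3, 0.7, -0.4]
finger_gap: 0.0796
```

```bash
python3 -c "
from h import *
to((.664,-.077,.0434))
s=arm.snapshot('side');t=arm.snapshot('top');cv2.imwrite('pics/s_f.png',s);cv2.imwrite('pics/t_f.png',t)
cv2.imwrite('pics/final.png',np.hstack([cv2.resize(x,None,fx=2.6,fy=2.6,interpolation=2) for x in(s[110:280,220:370],t[160:330,240:390])]))"
```

```text
t 16.6 eef [ 0.5728 -0.2717  0.1941] tilt [ 0.     -0.0012 -1.    ] F [-0.25  0.68 -0.43] Tq [ 0.04 -0.01 -0.  ] gap 0.0796 travel [ 0.2017 -0.2041  0.2006] mm 262.6
```

View pics/final.png

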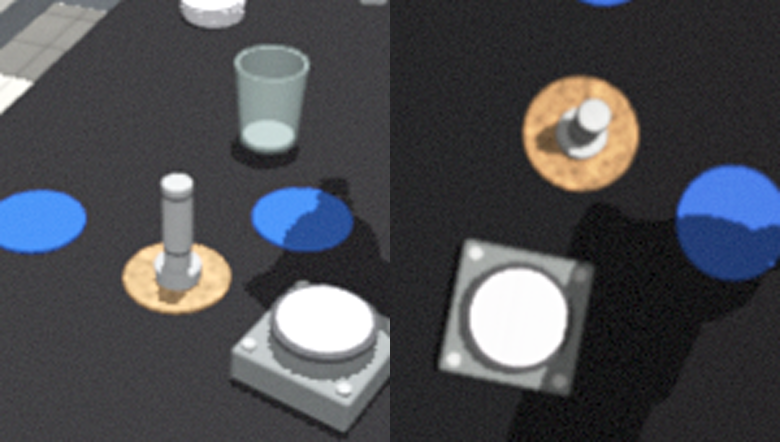

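The die stands upright in the middle of the mat: foot at crop (582,132), mat at (581,133). The platen is back up and the gripper is clear, so I hand in.

```bash
python3 -c "
from plant import arm
print(arm.sign_off())"
```

```text
the job is handed in; nothing more can be done
None
```

The job is done and handed in at about 17 s. I gripped the round die and pressed it slowly onto the middle of the blank. I then lifted it straight up, stood it on the cork mat and let go. I left the square die alone.

- **Press:** about 12 N net at the deepest point, so the platen sank roughly 8 to 8.5 mm of its 10 mm, worked out from force and tool height.
- **Centring on the blank:** within about 2 mm. The two cameras disagreed by up to 4 mm, mostly in y, so I used a compromise between them.
- **Side force:** about 2 to 3 N sideways while pressing, which may mean the die sat very slightly tilted in the grip. The tool moved less than 0.5 mm sideways on the way up. I didn't look directly for any slide of the die itself.
- **Last pictures:** the die stands upright within about 1 mm of the mat's centre, and the platen is back up. The gripper is clear and touching nothing.

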